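# Check the stock trolley's two brake levers

## Robot

A 6-joint arm with a two-finger parallel gripper is mounted at the origin on the work surface. World frame = base frame: x ahead of the robot, y to its left, z up, the work surface at z = 0. Lengths are in m, angles in rad, forces in N, time in s.
With the tool pointing down it reaches from about 0.3 to 0.875 m from the base axis. Payload 6.4 kg.
Tool frame: the origin (TCP) lies on the centre line of the jaws, within the pads' length; the fingertips stand 25 mm ahead of it and the grasp point (between the pads) lies 6 mm ahead of it; z points along the fingers, y is the line along which they close (so a half turn about z gives the same grasp; the last joint's range is limited). The gripper opens to 85 mm and grips with 20 to 120 N. Pads are 22 mm wide; open, the fingers measure 114 mm over their backs; the gripper's body (76 mm by 85 mm) begins 54 mm behind the grasp point. The pads swing forward as they close: fully open they stand 13 mm farther back than shut.
Start: joints at [1.128, 0.181, 1.607, -0, 1.354, -0.206], TCP at [0.135, 0.559, 0.256] pointing down, gripper open.
Joint ranges: [-2.99, 2.99], [-0.89, 2.07], [0.3, 2.58], [-1.14, 4.28], [0, 2.63], [-3.12, 3.12]. Speed limits (rad/s): [2.57, 2.57, 3.01, 3.14, 3.14, 3.14].

## Interface

Orientations are given as a unit quaternion [w, x, y, z].
In Python, from bench import get_obs, camera, hand_in, spot_in gives the robot as it stands.
- The arm moves only by the shell command python3 -m jog 'ROWS'. ROWS is JSON, one flat list of numbers, 7 for each row, row after row: the shift along the tool's x, y, z in m, then the turn, a rotation vector about the tool's x, y, z in rad, then the closure, from 0 (fully open) to 1 (shut). A call has 1 to 20 rows; each row is the pose to reach, as a shift and turn from the pose commanded when the call began, along the tool's axes at that moment; what a row does not reach only later rows make up. A row lasts 1/8 s, in which the tool goes at most 62.5 mm and 10.7 degrees, less where a joint would pass 70% of its speed; a pose out of reach is approached as far as the arm can. A call with a gripper value outside its range is refused whole. The fingers move at their own pace and stop on an object; the grip force is fixed at half the most. Time passes only in rows, so rows that repeat a pose let the fingers close. It gives the time, the measured TCP pose, the force, the opening and the grip force at its end, in the units of the state.
- get_obs(): the state, without advancing time (a new reading comes with each control period).
- camera(name): name is "scene" or "top" or "wrist"; returns a dict with "frame" (420x560x3 uint8, red, green, blue), "mtx" (3x3 intrinsics, pixels), "extrinsics" (4x4, takes a point from camera to world coordinates). Camera axes: x right, y up, looking along -z (the intrinsics and any distortion apply to the point x, -y, -z); pixel columns grow to the right and rows downward; lengths in m; the calibration is good to about 2 mm. A picture is of the moment at which its call begins. There is no depth.
- hand_in(): hands the job in; it is judged then, once.
Trained networks look in a picture, given as the dict that the camera call returned (one of the last four; its "shot" number tells which), for a name from the list of things; names that differ only in an ending like _2 or _b are one class to them, and where a whole thing is asked for, a point or a joint stands for the part that bears it (a point fixed in the world has none). Each returns a list of dicts, best first, with "confidence" (0 to 1); they miss things now and then, are a little off and sometimes report something else, mostly with a low value. They report only what shows in the picture. A call takes as long as a camera call.
- spot_in(picture, name): "xyz" ([x, y, z] in m, in world coordinates, good to about 4 mm: the middle of the surface that is visible of it).
The state is a dict: "time_s": time; "q": joint angles; "dq": joint speeds; "joint_efforts": joint torques, N m; "eef_pos": TCP position; "eef_rot": TCP orientation; "wrist_force": force on the tool from outside, world axes, zero at the start; "torque": the same for the moment, N m; "opening": opening from 0.0 (shut) to 1.0 (fully open); "grasp_force": force on a finger pad.
Only numpy, scipy, OpenCV 4.12 (cv2) and the standard library are available. Lean on these libraries where they do the work, as an engineer would, in place of code of your own. Each camera call takes 0.05 s, during which the arm holds its last target. There are 200 camera calls.

## Task

Check the two trolley brake handles screwed to the shop counter, using only the backs of the fingers, from outside. First press the yellow lever in towards its bar until it stops short of it, without straining it, hold it there for a good second, and let it spring all the way back out; then press the blue lever in to its stop in the same way and finish with the program still holding it there. Do not pinch or hook a lever or grasp anything, and leave the pottery and tools where they are.

Things in the scene. Friction and masses are not known exactly. Their poses are not given: they have to be found in the camera images.
- yellow_handle: trolley brake handle with yellow lever, screwed down: grey base plate 130 x 120 x 15 mm (x -40 to +90), post, level bar along its y (see yellow_bar); top at 141 mm. Origin: on the counter, mid-post in y. The lever stands on the -x side of the bar (facing the robot, turned up to 0.35 rad either way) and is pressed to this frame's +x; z up.
- yellow_lever (a joint): yellow lever, a blade 12 mm thick, 18 mm tall. 0 rad: let go, free end swung out from the bar (0.38 rad off parallel). Grows as it is pressed towards the bar; 0.36 at its hard stop, where the blade is nearly parallel to the bar about 20 mm clear of the grip. Springs back by itself. Pressed 100 mm from the hinge it takes 1.5 N to start, 4.5 N at the stop, and is rigid beyond.
- yellow_press (a point): point on the outer face (the side away from the bar) of the yellow lever, 100 mm from the hinge, half way up the blade, 120 mm above the counter; moves with the lever. Its x axis points through the blade towards the bar, y along the blade towards the hinge, z up.
- yellow_hinge (a point): hinge of the yellow lever (vertical axis), 120 mm above the counter, at (-12, +75, 120) mm in the handle's frame. The blade runs 130 mm from here towards the handle's -y and ends in a ball 22 mm thick.
- yellow_bar (a point): middle of the yellow handle's bar, at (+30, 0, 120) mm in the handle's frame: 24 mm thick, 220 mm long along the handle's y, with a black rubber grip 32 mm thick on its -y half.
- blue_handle: trolley brake handle with blue lever, screwed down: grey base plate 130 x 120 x 15 mm (x -40 to +90), post, level bar along its y (see blue_bar); top at 141 mm. Origin: on the counter, mid-post in y. The lever stands on the -x side of the bar (facing the robot, turned up to 0.35 rad either way) and is pressed to this frame's +x; z up.
- blue_lever (a joint): blue lever, a blade 12 mm thick, 18 mm tall. 0 rad: let go, free end swung out from the bar (0.38 rad off parallel). Grows as it is pressed towards the bar; 0.36 at its hard stop, where the blade is nearly parallel to the bar about 20 mm clear of the grip. Springs back by itself. Pressed 100 mm from the hinge it takes 1.5 N to start, 4.5 N at the stop, and is rigid beyond.
- blue_press (a point): point on the outer face (the side away from the bar) of the blue lever, 100 mm from the hinge, half way up the blade, 120 mm above the counter; moves with the lever. Its x axis points through the blade towards the bar, y along the blade towards the hinge, z up.
- blue_hinge (a point): hinge of the blue lever (vertical axis), 120 mm above the counter, at (-12, +75, 120) mm in the handle's frame. The blade runs 130 mm from here towards the handle's -y and ends in a ball 22 mm thick.
- blue_bar (a point): middle of the blue handle's bar, at (+30, 0, 120) mm in the handle's frame: 24 mm thick, 220 mm long along the handle's y, with a black rubber grip 32 mm thick on its -y half.
- llama: bystander: loose cream clay llama with a pink blanket, about 40 x 95 mm, 133 mm tall; origin under its middle
- owl: bystander: loose terracotta owl, 52 mm across, 68 mm tall; origin under its middle
- jar: bystander: loose jar with a red cap, 56 mm across, 85 mm tall; origin under its middle
- bowl: bystander: loose terracotta bowl, 76 mm across, 35 mm tall, between the handles; origin under its middle
- cup: bystander: loose blue ceramic cup, 64 mm across, 55 mm tall, in front; origin under its middle
- wrench: bystander: loose wrench 160 mm long, lying flat on the robot's side of the handles; origin under its middle
- screwdriver: bystander: loose screwdriver with orange handle, 180 mm long, lying on the robot's side of the handles; origin under its middle

How it is judged:
By the outcome, as a careful person would: the job done as asked, in the order asked, and still so for the second after the job is handed in, while the arm keeps its last pose, push and grip.
It also fails if it takes over 48 s, if anything falls off the work surface, if the arm or the gripper's body presses on something with over 40 N, if the wrist force passes 120 N, or if a joint passes its speed limit or range.

## Working session

There is one attempt and no reset: what is moved stays moved. The work goes in short steps, Python scripts to look and compute and a shell command to move; the robot and the scene stay as the last step left them, time stands still between calls to the robot, and variables do not carry over. Pictures are saved under pics/ and viewed, at most 10 in all, crops included, and the job is handed in when it is done.

```bash
mkdir -p pics; cat > h.py <<'E'
import numpy as np, cv2
from bench import get_obs, camera, spot_in
def save(c,n): cv2.imwrite(f'pics/{n}.png', cv2.cvtColor(c['frame'],cv2.COLOR_RGB2BGR))
E
python3 - <<'E'
from h import *
o=get_obs(); print({k:np.round(v,3) for k,v in o.items()})
for cam in ('top','scene'):
    c=camera(cam); save(c,cam+'0')
    for n in ['yellow_handle','yellow_lever','yellow_press','yellow_hinge','yellow_bar','blue_handle','blue_lever','blue_press','blue_hinge','blue_bar','llama','owl','jar','bowl','cup','wrench','screwdriver']:
        r=spot_in(c,n); print(cam,n,[(np.round(x['xyz'],3).tolist(),round(x['confidence'],2)) for x in r[:2]])
E
```

```text
{'time_s': np.float64(0.0), 'q': array([ 1.128,  0.182,  1.608, -0.   ,  1.354, -0.206]), 'dq': array([-0.   , -0.   , -0.002, -0.001,  0.   , -0.   ]), 'joint_efforts': array([-0.0000e+00, -4.4489e+01, -3.5132e+01, -0.0000e+00,  9.0000e-03,
       -0.0000e+00]), 'eef_pos': array([0.135, 0.558, 0.255]), 'eef_rot': array([-0.   ,  0.118,  0.993, -0.001]), 'wrist_force': array([ 0.286,  0.476, -0.613]), 'torque': array([ 0.028, -0.087, -0.044]), 'grasp_force': np.float64(0.0), 'opening': np.float64(0.998)}
top yellow_handle [([0.592, -0.188, 0.13], 0.84)]
top yellow_lever [([0.543, -0.18, 0.129], 0.62)]
top yellow_press [([0.538, -0.179, 0.132], 0.92), ([0.506, 0.187, 0.124], 0.16)]
top yellow_hinge [([0.594, -0.192, 0.128], 0.86)]
top yellow_bar [([0.598, -0.189, 0.126], 0.7)]
top blue_handle [([0.563, 0.196, 0.122], 0.65), ([0.595, -0.189, 0.13], 0.43)]
top blue_lever [([0.507, 0.186, 0.128], 0.78), ([0.386, -0.221, 0.008], 0.73)]
top blue_press [([0.503, 0.188, 0.127], 0.63), ([0.433, 0.178, 0.022], 0.35)]
top blue_hinge [([0.56, 0.192, 0.126], 0.58), ([0.75, 0.008, 0.089], 0.21)]
t
[... 725 characters left out ...]
.616, -0.213, 0.095], 0.96)]
scene blue_handle [([0.591, 0.178, 0.059], 0.8)]
scene blue_lever [([0.512, 0.183, 0.128], 0.6)]
scene blue_press [([0.513, 0.185, 0.127], 0.71), ([0.589, 0.178, 0.061], 0.56)]
scene blue_hinge [([0.587, 0.18, 0.059], 0.68)]
scene blue_bar [([0.588, 0.18, 0.06], 0.9)]
scene llama [([0.777, -0.152, 0.069], 0.92), ([0.773, -0.014, 0.055], 0.28)]
scene owl [([0.773, 0.123, 0.047], 0.95)]
scene jar [([0.77, -0.014, 0.056], 0.62), ([0.777, -0.15, 0.068], 0.49)]
scene bowl [([0.637, 0.007, 0.025], 0.9)]
scene cup [([0.448, 0.003, 0.042], 0.77)]
scene wrench [([0.396, -0.226, 0.007], 0.72), ([0.545, -0.184, 0.12], 0.24)]
scene screwdriver [([0.449, 0.177, 0.014], 0.89)]
```

```bash
python3 - <<'E'
from h import *
c=camera('top'); K=c['mtx'];T=c['extrinsics']; f=c['frame']
print({k:(v if k not in('frame',) else v.shape) for k,v in c.items()})
# rectify on plane z=0.129: 1 px = 1 mm, x up, y left ; x 0.30..0.85, y 0.35..-0.35
W=np.linalg.inv(T)
def proj(P):
    p=(W@np.r_[P,1])[:3]; p=K@[p[0],-p[1],-p[2]]; return p[:2]/p[2]
z=.129
P=[(.85,.35),(.85,-.35),(.30,-.35),(.30,.35)]
src=np.float32([proj([x,y,z]) for x,y in P]); dst=np.float32([(0,0),(700,0),(700,550),(0,550)])
H=cv2.getPerspectiveTransform(src,dst); R=cv2.warpPerspective(f,H,(700,550),flags=cv2.INTER_CUBIC)
save({'frame':R},'rect')
hsv=cv2.cvtColor(R,cv2.COLOR_RGB2HSV)
for n,lo,hi,cols in (('yellow',(20,120,90),(35,255,255),(350,700)),('blue',(98,110,50),(125,255,255),(0,300))):
    m=cv2.inRange(hsv,lo,hi); m[:,:cols[0]]=0; m[:,cols[1]:]=0
    k,l,s,ce=cv2.connectedComponentsWithStats(m)
    for i in np.argsort(-s[1:,4])[:3]+1:
        print(n,s[i],ce[i], 'world',.85-ce[i][1]/1000,.35-ce[i][0]/1000, cv2.minAreaRect(np.argwhere(l==i)[:,::-1].astype(np.float32)))
E
```

```text
{'frame': (420, 560, 3), 'mtx': array([[533.43223311,   0.        , 279.9072964 ],
       [  0.        , 533.43223311, 208.34138603],
       [  0.        ,   0.        ,   1.        ]]), 'extrinsics': array([[-0.09282565,  0.97561318, -0.19890282,  0.34669622],
       [-0.99566259, -0.08969341,  0.02472039,  0.03949864],
       [ 0.00627726,  0.20033478,  0.97970739,  1.30759792],
       [ 0.        ,  0.        ,  0.        ,  1.        ]]), 'shot': 3}
yellow [ 462  270  128   81 1976] [531.46406883 309.64574899] world 0.5403542510121457 -0.18146406882591093 ((525.4696655273438, 308.2065124511719), (143.3826141357422, 22.111553192138672), 30.61860466003418)
yellow [469   0  61  18 177] [505.61581921   9.80225989] world 0.8401977401129943 -0.15561581920903955 ((499.0, 8.5), (17.0, 60.0), 90.0)
yellow [530 114   1   1   1] [530. 114.] world 0.736 -0.18000000000000005 ((530.0, 114.0), (0.0, 0.0), 0.0)
blue [  89  328  141   32 1724] [164.06322506 342.76508121] world 0.5072349187935035 0.18593677494199534 ((159.148681640625, 343.2257080078125), (140.56329345703125, 17.464876174926758), 6.654425144195557)
```

View pics/rect.png

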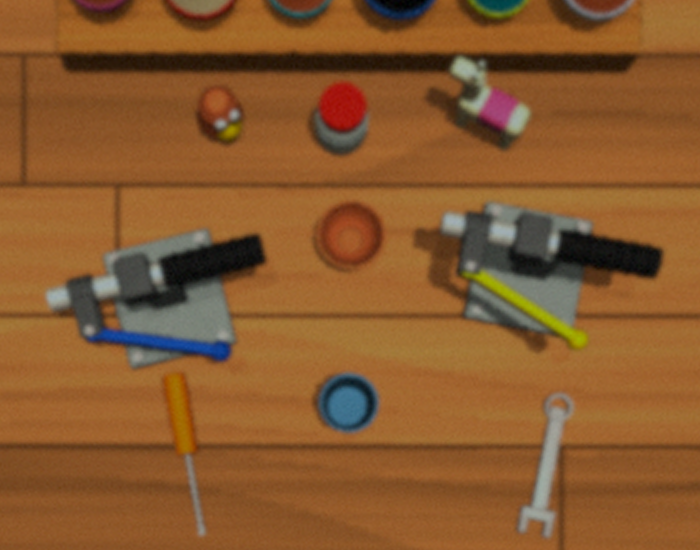

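View pics/scene0.png

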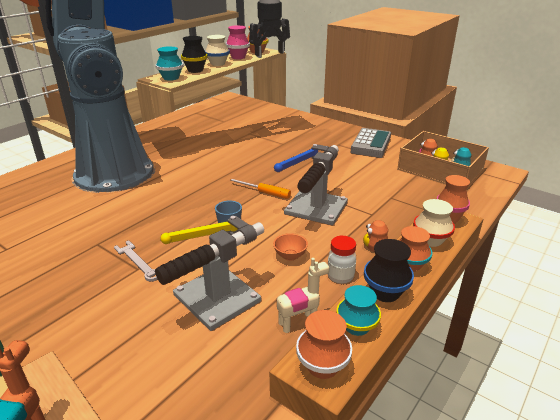

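```bash
cat > fit.py <<'E'
from h import *
from scipy.optimize import minimize
def Rz(t): c,s=np.cos(t),np.sin(t); return np.array([[c,-s],[s,c]])
def fit(cams,color,guess,q=0.0):
    lo,hi=((20,110,90),(36,255,255)) if color=='yellow' else ((98,110,50),(128,255,255))
    data=[]
    for c in cams:
        W=np.linalg.inv(c['extrinsics']); K=c['mtx']
        m=cv2.inRange(cv2.cvtColor(c['frame'],cv2.COLOR_RGB2HSV),lo,hi)
        p=W@np.r_[guess[0],guess[1],.12,1]; p=K@[p[0],-p[1],-p[2]]; p=p[:2]/p[2]
        k,l,s,ce=cv2.connectedComponentsWithStats(m)
        idx=[i for i in range(1,k) if s[i,4]>150]; i=min(idx,key=lambda i:np.hypot(*(ce[i]-p)))
        data.append((W,K,(l==i).astype(np.uint8)))
    bx=np.array([(x,y,z) for x in(-.006,.006) for y in(-.01,-.13) for z in(-.009,.009)])
    u=np.random.default_rng(0).normal(size=(80,3)); ball=.011*u/np.linalg.norm(u,axis=1)[:,None]+[0,-.130,0]
    def cost(v,each=False):
        hx,hy,yaw=v; J=[]
        for W,K,m in data:
            r=np.zeros((m.shape[0]*4,m.shape[1]*4),np.uint8)
            for S in(bx,ball):
                w=np.c_[S[:,:2]@Rz(yaw).T+[hx,hy],S[:,2]+.12]
                p=np.c_[w,np.ones(len(w))]@W.T; p=(p[:,:3]*[1,-1,-1])@K.T; p=p[:,:2]/p[:,2:]
                cv2.fillConvexPoly(r,cv2.convexHull(((p+.5)*4).astype(np.float32)).astype(np.int32),255)
            r=cv2.resize(r,m.shape[::-1],interpolation=cv2.INTER_AREA)/255.
            J.append(1-np.minimum(r,m).sum()/np.maximum(r,m).sum())
        return J if each else sum(J)
    r=minimize(cost,guess,method='Nelder-Mead',options=dict(initial_simplex=np.array(guess)+np.array([[0,0,0],[.01,0,0],[0,.01,0],[0,0,.1]])))
    return r.x,cost(r.x,True)
E
python3 - <<'E'
from fit import *
t=camera('top');s=camera('scene')
# yaw = blade-frame yaw (blade runs along its -y); at free = handle yaw - .38
for col,g in(('yellow',(.58,-.115,-.53)),('blue',(.52,.26,-.12))):
    for cams in([t],[s],[t,s]):
        v,J=fit(cams,col,g); 
        pr=v[:2]+Rz(v[2])@[-.006,-.1]
        print(col,np.round(v,4),np.round(J,2),'press',np.round(pr,4),'handle yaw',round(v[2]+.38,3))
E
```

```text
yellow [ 0.5819 -0.1197 -0.5644] [0.19] press [ 0.5233 -0.2009] handle yaw -0.184
yellow [ 0.5833 -0.1177 -0.5708] [0.2] press [ 0.5243 -0.1986] handle yaw -0.191
yellow [ 0.5822 -0.1188 -0.5624] [0.19 0.2 ] press [ 0.5238 -0.2002] handle yaw -0.182
blue [ 0.5181  0.2611 -0.1277] [0.16] press [0.4994 0.1626] handle yaw 0.252
blue [ 0.5244  0.263  -0.1868] [0.24] press [0.4999 0.1658] handle yaw 0.193
blue [ 0.5182  0.2637 -0.1269] [0.19 0.27] press [0.4996 0.1652] handle yaw 0.253
```

```bash
cat >> h.py <<'E'
from scipy.spatial.transform import Rotation as Ro
def rel(targets):
    """targets: (x,y,z,yaw of tool y), tool down -> rows in current tool frame"""
    o=get_obs(); R=Ro.from_quat(np.roll(o['eef_rot'],-1))
    for x,y,z,a in targets:
        ey=np.array([np.cos(a),np.sin(a),0]); ez=np.array([0,0,-1.]); ex=np.cross(ey,ez)
        T=Ro.from_matrix(np.c_[ex,ey,ez])
        print(np.round(R.inv().apply(np.array([x,y,z])-o['eef_pos']),4), np.round((R.inv()*T).as_rotvec(),3))
E
python3 - <<'E'
from h import *
rel([(.42,.25,.256,.6),(.4775,-.171,.256,-.564),(.4775,-.171,.118,-.564)])
E
```

```text
[-3.497e-01 -2.335e-01  3.000e-04] [-0.     0.     0.734]
[-5.043e-01 -6.292e-01  3.000e-04] [0.    0.    1.898]
[-0.5043 -0.6292  0.1383] [0.    0.    1.898]
```

```bash
python3 -m jog '[-0.35,-0.233,0,0,0,0.73,1, -0.35,-0.233,0,0,0,0.73,1, -0.35,-0.233,0,0,0,0.73,1, -0.35,-0.233,0,0,0,0.73,1, -0.35,-0.233,0,0,0,0.73,1, -0.35,-0.233,0,0,0,0.73,1, -0.35,-0.233,0,0,0,0.73,1, -0.504,-0.629,0,0,0,1.898,1, -0.504,-0.629,0,0,0,1.898,1, -0.504,-0.629,0,0,0,1.898,1, -0.504,-0.629,0,0,0,1.898,1, -0.504,-0.629,0,0,0,1.898,1, -0.504,-0.629,0,0,0,1.898,1, -0.504,-0.629,0,0,0,1.898,1, -0.504,-0.629,0,0,0,1.898,1, -0.504,-0.629,0,0,0,1.898,1, -0.504,-0.629,0,0,0,1.898,1]'
python3 - <<'E'
from h import *
o=get_obs();print(o['eef_pos'],o['wrist_force'],o['torque'],o['opening'],o['q'])
rel([(.4775,-.171,.256,-.564),(.4775,-.171,.118,-.564)])
E
```

```text
time_s: 4.08
eef_pos: [0.4772, -0.1694, 0.2563]
eef_rot: [-0.0, 0.876, 0.483, 0.0]
wrist_force: [0.4, 0.1, 0.6]
opening: 0.004
grasp_force: 0.0
[ 0.47718935 -0.16943808  0.256264  ] [0.35390801 0.11150466 0.63497471] [-0.01672547  0.03776116  0.0537784 ] 0.0038956547151239446 [-5.76095299e-01  2.60187168e-02  1.77632504e+00  2.11525973e-04
  1.33951207e+00 -1.39263645e-02]
[-0.0012  0.0011  0.0003] [-0.    -0.     0.002]
[-0.0012  0.0011  0.1383] [-0.    -0.     0.002]
```

```bash
python3 -m jog '[-0.001,0.001,0.06,0,0,0,1, -0.001,0.001,0.11,0,0,0,1, -0.001,0.001,0.138,0,0,0,1, -0.001,0.001,0.138,0,0,0,1, -0.001,0.001,0.138,0,0,0,1]'
python3 - <<'E'
from h import *
from fit import *
o=get_obs();print(o['eef_pos'],o['wrist_force'])
t=camera('top');s=camera('scene')
save({'frame':np.hstack([s['frame'][150:350,100:400],t['frame'][120:320,250:550]]).repeat(1,0)},'near')
h=np.array([.582,-.119])
def pose(b,gap): # b=lever angle, gap between finger back and blade face
    a=-.564+b; return (*(h+Rz(a)@[-.006-.0145-gap,-.1]),.118,a)
rel([pose(0,.0),pose(.06,0),pose(.12,0),pose(.18,0),pose(.24,0),pose(.3,0),pose(.36,0)])
E
```

```text
time_s: 4.7
eef_pos: [0.4785, -0.1719, 0.1197]
eef_rot: [0.001, 0.876, 0.483, 0.001]
wrist_force: [-0.7, -0.8, -0.0]
opening: -0.0
grasp_force: 0.0
[ 0.47852455 -0.17192056  0.11974799] [-0.74205166 -0.80657018 -0.03914221]
[0.0003 0.0381 0.0024] [0.004 0.    0.001]
[-0.0008  0.0441  0.0024] [ 0.003  0.    -0.059]
[-0.0014  0.0502  0.0024] [ 0.003  0.    -0.119]
[-0.0018  0.0563  0.0024] [ 0.003  0.    -0.179]
[-0.0017  0.0625  0.0025] [ 0.003  0.    -0.239]
[-0.0013  0.0686  0.0025] [ 0.003  0.001 -0.299]
[-0.0005  0.0747  0.0025] [ 0.003  0.001 -0.359]
```

View pics/near.png

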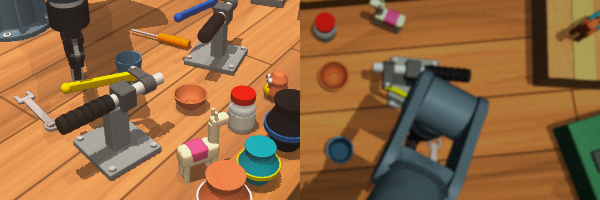

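```bash
python3 -m jog '[0,0.02,0.002,0,0,0,1, 0,0.034,0.002,0,0,0,1, 0,0.034,0.002,0,0,0,1]'; python3 -m jog '[-0.001,0.01,0,0,0,-0.06,1, -0.0015,0.016,0,0,0,-0.12,1, -0.002,0.022,0,0,0,-0.18,1,-0.002,0.022,0,0,0,-0.18,1]'
python3 - <<'E'
from h import *
from fit import *
for i in range(3): o=get_obs();s=camera('scene')
print(o['eef_pos'],o['wrist_force'],o['torque'])
v,J=fit([s],'yellow',(.582,-.119,-.4));print(v,J,v[2]+.567)
save({'frame':cv2.resize(s['frame'][180:340,120:320],(800,640))[:600]},'mid')
h=np.array([.582,-.119])
def pose(b,gap):
    a=-.564+b; return (*(h+Rz(a)@[-.006-.0145-gap,-.1]),.118,a)
rel([pose(x,0) for x in(.18,.24,.3,.33,.36,.38,.4)])
E
```

```text
time_s: 5.18
eef_pos: [0.5074, -0.1911, 0.1172]
eef_rot: [0.001, 0.876, 0.482, 0.0]
wrist_force: [0.1, -0.6, 0.5]
opening: -0.003
grasp_force: 0.0
time_s: 5.68
eef_pos: [0.5232, -0.2035, 0.1163]
eef_rot: [-0.001, 0.829, 0.559, -0.0]
wrist_force: [-1.9, 0.1, 3.1]
opening: 0.005
grasp_force: 1.9
[ 0.52317539 -0.20351832  0.11631696] [-3.43868389 -0.28152041  1.65750333] [-0.11703649  0.40409752 -0.01843104]
[ 0.58383584 -0.11751751 -0.42703365] [np.float64(0.22675984464037657)] 0.1399663467016008
[ 0.0004  0.0023 -0.0017] [-0.001  0.    -0.001]
[-0.0006  0.0084 -0.0017] [-0.001  0.    -0.061]
[-0.0013  0.0144 -0.0017] [-0.001  0.    -0.121]
[-0.0015  0.0175 -0.0017] [-0.001  0.    -0.151]
[-0.0016  0.0206 -0.0017] [-0.001  0.    -0.181]
[-0.0017  0.0226 -0.0017] [-0.001  0.    -0.201]
[-0.0016  0.0246 -0.0017] [-0.001  0.    -0.221]
```

View pics/mid.png

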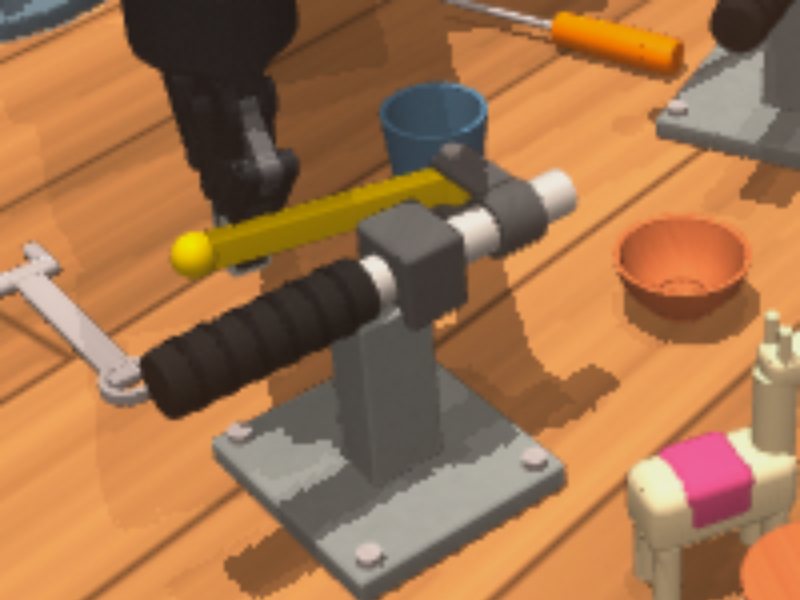

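```bash
python3 -m jog '[-0.001,0.008,-0.001,0,0,-0.06,1, -0.0015,0.015,-0.001,0,0,-0.12,1, -0.0015,0.018,-0.001,0,0,-0.15,1, -0.0015,0.018,-0.001,0,0,-0.15,1]'
python3 - <<'E'
from h import *
from fit import *
F=[]
for i in range(4): s=camera('scene');o=get_obs();F.append(o['wrist_force'])
print(o['eef_pos'],np.array(F),o['torque'])
v,J=fit([s],'yellow',(.582,-.119,-.3));print(v,J,v[2]+.567)
h=np.array([.582,-.119])
def pose(b,gap):
    a=-.564+b; return (*(h+Rz(a)@[-.006-.0145-gap,-.1]),.118,a)
rel([pose(x,0) for x in(.33,.36,.38,.4)])
E
```

```text
time_s: 6.32
eef_pos: [0.5393, -0.2118, 0.1169]
eef_rot: [-0.0, 0.785, 0.619, -0.0]
wrist_force: [-5.7, -1.7, -0.1]
opening: 0.0
grasp_force: 2.1
[ 0.53934569 -0.21166989  0.11695653] [[-4.83697817 -2.37147386 -0.94848367]
 [-4.58828392 -1.61053963 -0.76956319]
 [-4.41475831 -1.97908987 -1.05244354]
 [-4.50884508 -0.34970881 -2.1158669 ]] [-0.212817    0.62763322 -0.06446485]
[ 0.58596833 -0.11860308 -0.274235  ] [np.float64(0.2787370427049346)] 0.2927650001871275
[ 0.     -0.0005 -0.001 ] [-0.001 -0.    -0.001]
[-0.0005  0.0025 -0.001 ] [-0.001 -0.    -0.031]
[-0.0009  0.0045 -0.001 ] [-0.001 -0.    -0.051]
[-0.0011  0.0065 -0.0011] [-0.001 -0.    -0.071]
```

```bash
cat > f.py <<'E'
from h import *
F=[];P=[]
for i in range(5): camera('scene');o=get_obs();F.append(o['wrist_force']);P.append(o['eef_pos'])
print(np.round(np.mean(P,0),4),np.round(np.mean(F,0),2),'h',round(np.hypot(*np.mean(F,0)[:2]),2))
E
python3 -m jog '[-0.0003,0.002,0,0,0,-0.02,1,-0.0003,0.002,0,0,0,-0.02,1]'; python3 f.py;  python3 -m jog '[-0.0003,0.0015,0,0,0,-0.015,1,-0.0003,0.0015,0,0,0,-0.015,1]'; python3 f.py
```

```text
time_s: 6.78
eef_pos: [0.5414, -0.2125, 0.117]
eef_rot: [-0.0, 0.779, 0.627, -0.0]
wrist_force: [-4.1, -1.0, -1.6]
opening: 0.001
grasp_force: 2.2
[ 0.5414 -0.2125  0.117 ] [-4.97 -1.28 -1.68] h 5.13
time_s: 7.28
eef_pos: [0.5429, -0.2131, 0.1171]
eef_rot: [-0.0, 0.774, 0.633, -0.0]
wrist_force: [-4.8, -2.2, -1.1]
opening: -0.001
grasp_force: 2.2
[ 0.5428 -0.2131  0.117 ] [-4.59 -1.49 -1.57] h 4.83
```

```bash
for i in 1; do python3 -m jog '[0,0.001,0,0,0,-0.01,1,0,0.001,0,0,0,-0.01,1]' >/dev/null; python3 f.py; done; python3 -m jog '[0,0.001,0,0,0,-0.01,1,0,0.001,0,0,0,-0.01,1]'>/dev/null; python3 f.py
```

```text
[ 0.5432 -0.2133  0.117 ] [-8.   -1.77  0.21] h 8.19
[ 0.5435 -0.2135  0.117 ] [-11.42  -1.71   2.23] h 11.55
```

```bash
python3 -m jog '[0,-0.001,0,0,0,0,1,0,-0.001,0,0,0,0,1,0,-0.001,0,0,0,0,1,0,-0.001,0,0,0,0,1,0,-0.001,0,0,0,0,1,0,-0.001,0,0,0,0,1,0,-0.001,0,0,0,0,1,0,-0.001,0,0,0,0,1,0,-0.001,0,0,0,0,1,0,-0.001,0,0,0,0,1]'; python3 f.py; python3 - <<'E'
from fit import *
s=camera('scene'); v,J=fit([s],'yellow',(.582,-.119,-.3));print(v,J,v[2]+.567)
save({'frame':cv2.resize(s['frame'][180:340,120:320],(800,640))[:600]},'stop')
E
```

```text
time_s: 9.78
eef_pos: [0.5432, -0.2134, 0.117]
eef_rot: [-0.001, 0.768, 0.641, -0.001]
wrist_force: [-8.6, -2.2, 0.0]
opening: 0.001
grasp_force: 3.7
[ 0.5432 -0.2134  0.117 ] [-7.91 -1.95  0.02] h 8.15
[ 0.58191906 -0.11759858 -0.19464466] [np.float64(0.29063924908261873)] 0.3723553410610734
```

View pics/stop.png

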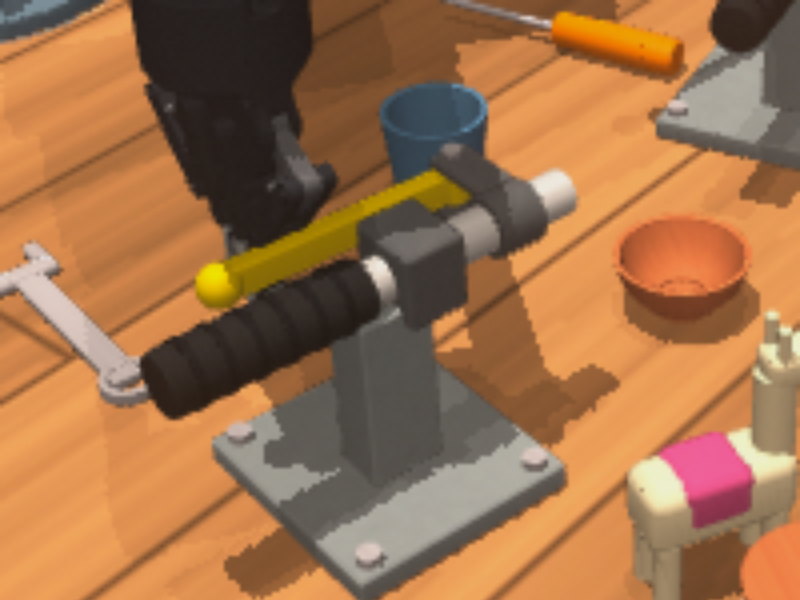

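```bash
python3 -m jog '[0.001,-0.012,0,0,0,0.1,1,0.001,-0.025,0,0,0,0.2,1,0.001,-0.04,0,0,0,0.36,1,0,-0.06,0,0,0,0.36,1,0,-0.08,0,0,0,0.36,1,0,-0.08,0,0,0,0.36,1,0,-0.08,-0.06,0,0,0.36,1,0,-0.08,-0.12,0,0,0.36,1,0,-0.08,-0.12,0,0,0.36,1,0,-0.08,-0.12,0,0,0.36,1]'; python3 f.py; python3 - <<'E'
from fit import *
s=camera('scene'); v,J=fit([s],'yellow',(.582,-.119,-.5));print(v,J,v[2]+.567)
h=np.array([.518,.262]); a=-.127
p=h+Rz(a)@[-.006-.0145-.04,-.1]
rel([(*p,.238,a),(*p,.118,a)])
E
```

```text
time_s: 11.32
eef_pos: [0.4663, -0.1992, 0.2376]
eef_rot: [0.001, 0.87, 0.493, 0.001]
wrist_force: [0.4, -0.2, 0.7]
opening: -0.003
grasp_force: 0.0
[ 0.4652 -0.1987  0.2359] [-0.21 -0.01  0.18] h 0.21
[ 0.58217879 -0.11730293 -0.55387692] [np.float64(0.20040256813960722)] 0.013123083096818533
[ 0.3068 -0.2066 -0.0014] [-0.002 -0.001 -0.412]
[ 0.3067 -0.2063  0.1186] [-0.002 -0.001 -0.412]
```

```bash
python3 -m jog '[0.307,-0.206,0,0,0,-0.41,1,0.307,-0.206,0,0,0,-0.41,1,0.307,-0.206,0,0,0,-0.41,1,0.307,-0.206,0,0,0,-0.41,1,0.307,-0.206,0,0,0,-0.41,1,0.307,-0.206,0,0,0,-0.41,1,0.307,-0.206,0,0,0,-0.41,1,0.307,-0.206,0,0,0,-0.41,1,0.307,-0.206,0.05,0,0,-0.41,1,0.307,-0.206,0.1,0,0,-0.41,1,0.307,-0.206,0.118,0,0,-0.41,1,0.307,-0.206,0.118,0,0,-0.41,1]'; python3 f.py; python3 - <<'E'
from fit import *
t=camera('top');s=camera('scene'); v,J=fit([s],'blue',(.518,.262,-.127));print(v,J)
v,J=fit([t],'yellow',(.582,-.119,-.5));print(v,J)
h=np.array([.518,.262]); a=-.127
def pose(b,gap):
    return (*(h+Rz(a+b)@[-.006-.0145-gap,-.1]),.118,a+b)
rel([pose(0,.004)]+[pose(x,0) for x in(.06,.12,.18,.24,.3,.33)])
save(s,'blue0')
E
```

```text
time_s: 13.12
eef_pos: [0.4453, 0.1683, 0.1176]
eef_rot: [-0.001, 0.752, 0.659, -0.002]
wrist_force: [0.1, -1.0, 1.2]
opening: 0.001
grasp_force: 0.0
[0.4472 0.1693 0.1202] [0.17 0.18 0.63] h 0.25
[ 0.52101785  0.26410485 -0.16613377] [np.float64(0.22910295616717635)]
[ 0.58393775 -0.12034369 -0.57343566] [np.float64(0.1986642951803027)]
[0.0003 0.0342 0.0024] [ 0.002 -0.    -0.002]
[-0.0007  0.0442  0.0025] [ 0.002 -0.    -0.062]
[-0.0014  0.0503  0.0025] [ 0.002 -0.    -0.122]
[-0.0017  0.0564  0.0025] [ 0.002 -0.    -0.182]
[-0.0016  0.0626  0.0025] [ 0.002 -0.    -0.242]
[-0.0012  0.0687  0.0025] [ 0.002 -0.    -0.302]
[-0.0008  0.0717  0.0025] [ 0.002 -0.    -0.332]
```

View pics/blue0.png

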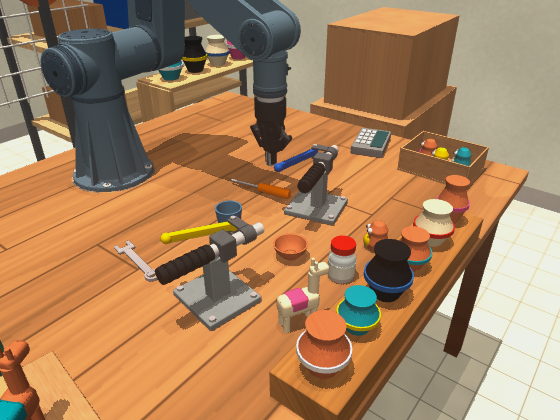

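```bash
python3 -m jog '[0,0.02,0.001,0,0,0,1,0,0.034,0.002,0,0,0,1,0,0.034,0.002,0,0,0,1]'; python3 -m jog '[-0.001,0.01,0,0,0,-0.06,1,-0.0015,0.016,0,0,0,-0.12,1,-0.002,0.022,0,0,0,-0.18,1,-0.002,0.028,0,0,0,-0.24,1,-0.0015,0.034,0,0,0,-0.3,1,-0.0015,0.034,0,0,0,-0.3,1]'; python3 f.py; python3 - <<'E'
from fit import *
s=camera('scene'); v,J=fit([s],'blue',(.518,.262,.15));print(v,J,v[2]+.17)
E
python3 -m jog '[0,0.0015,0,0,0,-0.015,1,0,0.0015,0,0,0,-0.015,1]'>/dev/null; python3 f.py;
```

```text
time_s: 13.85
eef_pos: [0.4809, 0.1655, 0.1176]
eef_rot: [0.0, 0.751, 0.66, 0.0]
wrist_force: [-0.1, -0.0, -1.5]
opening: 0.001
grasp_force: 0.0
time_s: 14.6
eef_pos: [0.5122, 0.1595, 0.1167]
eef_rot: [-0.001, 0.644, 0.765, -0.001]
wrist_force: [-3.4, -2.7, 2.2]
opening: 0.001
grasp_force: 1.9
[0.5124 0.1596 0.1168] [-3.27 -3.11 -0.46] h 4.51
[0.52056696 0.26218315 0.12210997] [np.float64(0.27554288001601124)] 0.29210996840759307
[0.5148 0.1601 0.1171] [-3.45 -2.43 -1.99] h 4.22
```

```bash
J='python3 -m jog'; python3 -m jog '[0,0.0015,0,0,0,-0.015,1,0,0.0015,0,0,0,-0.015,1]'>/dev/null; python3 f.py;  python3 -m jog '[0,0.001,0,0,0,-0.01,1,0,0.001,0,0,0,-0.01,1]'>/dev/null; python3 f.py;  python3 -m jog '[0,0.001,0,0,0,-0.01,1,0,0.001,0,0,0,-0.01,1]'>/dev/null; python3 f.py
```

```text
[0.5165 0.1603 0.1173] [-3.53 -2.73 -1.65] h 4.47
[0.5175 0.1605 0.1173] [-3.88 -3.69 -1.02] h 5.36
[0.5185 0.1606 0.1174] [-3.83 -3.48 -0.68] h 5.17
```

```bash
python3 -m jog '[0,0.001,0,0,0,0,1,0,0.001,0,0,0,0,1]'>/dev/null; python3 f.py;  python3 -m jog '[0,0.001,0,0,0,0,1,0,0.001,0,0,0,0,1]'>/dev/null; python3 f.py
```

```text
[0.5195 0.1608 0.1174] [-4.04 -3.96 -1.12] h 5.66
[0.5204 0.1609 0.1174] [-4.17 -4.34 -0.75] h 6.02
```

```bash
python3 - <<'E'
from fit import *
s=camera('scene'); v,J=fit([s],'blue',(.518,.262,.2));print(v,J,v[2]+.17)
o=get_obs();R=Ro.from_quat(np.roll(o['eef_rot'],-1)).as_matrix();print(o['eef_pos'],'yaw y',np.arctan2(R[1,1],R[0,1]))
for h,a,P in(((.582,-.119),-.564,(.5430,-.2133)),((.518,.262),-.127,o['eef_pos'][:2])):
    print(Rz(a+.36).T@(np.array(P)-h)*1000, 'expected -20.5,-100')
save({'frame':cv2.resize(s['frame'][130:230,240:380],(800,571))},'blue1')
E
```

```text
[0.5220519  0.26022136 0.19941662] [np.float64(0.3844098356230937)] 0.3694166249327435
[0.5204673  0.16096448 0.11740522] yaw y 0.22096646515608456
[ -19.08725028 -100.24553295] expected -20.5,-100
[-20.9282223  -98.87503562] expected -20.5,-100
```

View pics/blue1.png

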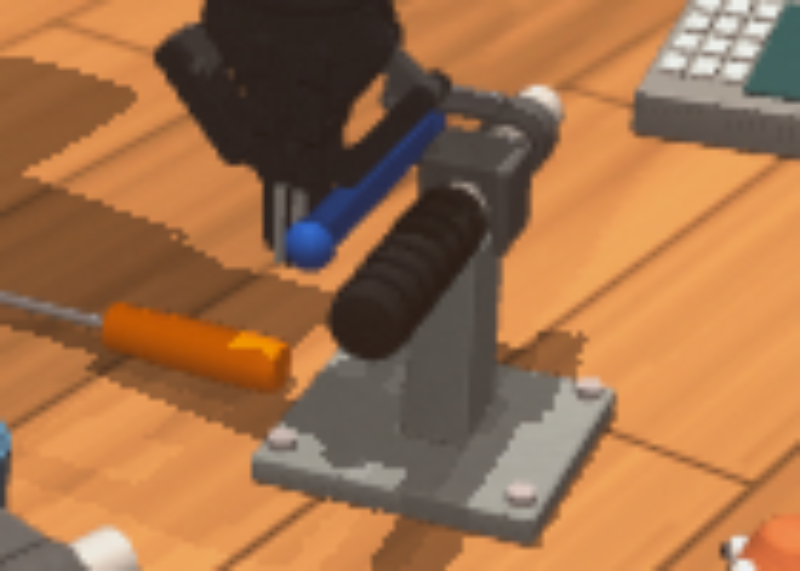

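```bash
python3 -m jog '[0,0.001,0,0,0,0,1,0,0.001,0,0,0,0,1]'>/dev/null; python3 f.py;  python3 -m jog '[0,0.001,0,0,0,0,1,0,0.001,0,0,0,0,1]'>/dev/null; python3 f.py
```

```text
[0.5212 0.1611 0.1174] [-4.93 -5.13  0.51] h 7.11
[0.5214 0.1611 0.1173] [-8.05 -6.14  3.35] h 10.13
```

```bash
python3 -m jog '[-0.001,-0.0005,0,0,0,0,1,-0.001,-0.0005,0,0,0,0,1,-0.001,-0.0005,0,0,0,0,1,-0.001,-0.0005,0,0,0,0,1,-0.001,-0.0005,0,0,0,0,1,-0.001,-0.0005,0,0,0,0,1,-0.001,-0.0005,0,0,0,0,1,-0.001,-0.0005,0,0,0,0,1,-0.001,-0.0005,0,0,0,0,1,-0.001,-0.0005,0,0,0,0,1,-0.001,-0.0005,0,0,0,0,1,-0.001,-0.0005,0,0,0,0,1]'; python3 f.py; python3 - <<'E'
from fit import *
s=camera('scene'); v,J=fit([s],'blue',(.518,.262,.2));print(v,J,v[2]+.17)
v,J=fit([s],'yellow',(.582,-.119,-.5));print(v[2]+.567)
E
```

```text
time_s: 20.45
eef_pos: [0.5213, 0.161, 0.1173]
eef_rot: [-0.001, 0.625, 0.781, -0.0]
wrist_force: [-7.1, -1.2, 1.9]
opening: -0.001
grasp_force: 3.7
[0.5213 0.161  0.1173] [-7.31 -1.15  1.63] h 7.4
[0.52293426 0.26052153 0.19988288] [np.float64(0.40832960992187606)] 0.36988287663747993
0.010908980250012856
```

```bash
python3 -c "from bench import hand_in; print(hand_in())"
```

```text
the job is handed in; nothing more can be done
None
```

I pressed the yellow lever to its stop, held it there for over a second at about 8 N (brief peak about 12 N) and let it spring fully back out; then I pressed the blue lever to its stop and handed in while still holding it at about 7 N, having touched nothing else that I could see.

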